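# Hang up the bridge gauge and lay the roller in the V-blocks

### The arm

A 6-joint arm with a two-finger parallel gripper is mounted at the origin on the work surface. World frame = base frame: x ahead of the robot, y to its left, z up, the work surface at z = 0. Lengths are in mm, angles in rad, forces in N, time in s.
With the tool pointing down it reaches from about 350 to 850 mm from the base axis. Payload 8.1 kg.
Tool frame: the origin (TCP) lies midway between the tips of the shut fingers; the grasp point (between the pads) lies 19 mm behind it; z points along the fingers, y is the line along which they close (so a half turn about z gives the same grasp; the last joint's range is limited). The gripper opens to 93 mm and grips with 3 to 60 N. Pads are 15 mm wide; open, the fingers measure 128 mm over their backs; the gripper's body (75 mm by 188 mm) begins 65 mm behind the grasp point.
Start: joints at [-1.248, 0.13, 1.488, -0, 1.523, -0.085], TCP at [237.974, -550.793, 218.635] pointing down, gripper open.
Joint ranges: [-2.96, 2.96], [-0.89, 2.26], [0.02, 2.5], [-1.34, 4.48], [0, 2.73], [-2.66, 2.66]. Speed limits (rad/s): [2.39, 2.39, 2.79, 3.14, 3.14, 3.14].

### API

Orientations are given as a unit quaternion [x, y, z, w].
In Python, from plant import readout, eyes, sign_off gives the robot as it stands. The module is installed in compiled form; this text tells all that it offers.
- The arm moves only by the tool servo_tool, never from a script. Its argument "series" is a list that holds one entry, the list of rows, each a list of 5 numbers: the shift along the tool's x, y, z in units of 12 cm (1.0 is 12 cm), then the turn about the tool's z in units of 180 degrees (1.0 is 180 degrees), then the opening, from 0 (shut) to 1 (fully open). A call has 1 to 5 rows; each row shifts and turns the commanded pose from where the row before left it, along the tool's axes as they then stand; what a row does not reach is not made up. A row lasts 1/10 s, in which the tool goes at most 50 mm and 8.59 degrees, less where a joint would pass 70% of its speed; a pose out of reach is approached as far as the arm can. A call with a number of a shift or a turn outside -1 to 1 is refused whole. A call with a gripper value outside its range is refused whole. The fingers move at their own pace and stop on an object; the grip force is fixed at half the most. Time passes only in rows, so rows that do not move let the fingers close. It gives the time, the measured TCP pose, the force, the opening and the grip force at its end, in the units of the state.
- readout.state(): the state, without advancing time (a new reading comes with each control period).
- eyes.snapshot(name): name is "side" or "top"; returns the picture (420x560x3 uint8, red, green, blue); there is no depth.
- eyes.camera_model(name): a dict with "vertical_fov" (degrees; the focal length in pixels is half the picture's height over the tangent of half this angle, whatever the lens; pixels are square), "cx", "cy" (the principal point, pixels), "origin" and "attitude" of the camera in the world. Camera axes: x right, y down, z forward; pixel columns grow to the right and rows downward; lengths in mm; the calibration is good to about 2 mm. A picture is of the moment at which its call begins. camera_model takes no time and is no camera call.
- sign_off(): hands the job in; it is judged then, once.
Trained networks look in the newest picture that a camera, given by its name, has taken for a name from the list of things; names that differ only in an ending like _2 or _b are one class to them, and where a whole thing is asked for, a point or a joint stands for the part that bears it (a point fixed in the world has none). Each returns a list of dicts, best first, with "score" (0 to 1); they miss things now and then, are a little off and sometimes report something else, mostly with a low value. They report only what shows in the picture. A call takes as long as a camera call.
- eyes.find_in(label, camera): "bbox" ([left, top, width, height] in pixels, round what is visible of it).
- eyes.place_of(label, camera): "at" ([column, row] in pixels: a listed point, or the origin of a listed thing).
The state is a dict: "clock": time; "joint_pos": joint angles; "qvel": joint speeds; "effort": joint torques, N m; "tcp_pos": TCP position; "ee_rot": TCP orientation; "contact_force": force on the tool from outside, world axes, zero at the start; "torque": the same for the moment, N m; "opening": opening from 0.0 (shut) to 1.0 (fully open); "gripper_force": force on a finger pad.
Only numpy, scipy, OpenCV 4.12 (cv2) and the standard library are available. Lean on these libraries where they do the work, as an engineer would, in place of code of your own. Each camera call takes 0.05 s, during which the arm holds its last target. There are 200 camera calls.

### The job

The roller has been checked with the bridge gauge that still straddles it; it goes on to the runout check. First lift the bridge gauge off the roller and hang it astride the storage bar, beside the smaller gauge already hanging there; then lay the roller level in the pair of steel V-blocks, about centred. Set both down gently (under 40 N), and do not push the hung gauge, the bottle, the flat steel bar, the white block or the jar from their places.

Things in the scene. Friction and masses are not known exactly. Their poses are not given: they have to be found in the camera images.
- gauge: gauge to hang: inverted-U aluminium frame 107 high, 84 wide (94 over knobs), 20 thick, 0.36 kg. Origin: mid underside of the bow, hangs on the bar. z up: bow z 0 to +32, top 6 black plastic; legs along z to -75, inside x +-30, outside +-42; steel feet 36 along y. y: thickness, through the arch; grip the bow along y. Starts standing astride the roller, y within 0.12 rad of its axis.
- roller: aluminium roller, 32 mm diameter, 156 mm long, with a 16 mm diameter, 12 mm long steel stub at each end (180 overall). Origin at its centre, y along its axis. About 0.35 kg. At the start it lies in the grey cradle, centre 34 mm above the bench.
- cradle: low grey plastic cradle fixed on the bench, 46 wide (x) by 165 long (y): base 6 mm thick with two V saddles, each 16 mm long, at y = +-62 mm, 28 mm high. Origin under its centre; y along the roller's axis.
- vstand: pair of bright steel V-blocks on a dark steel plate 100 (x) by 170 (y) by 20 mm, fixed on the bench. Each block is 60 wide (x), 24 long (y), centred at y = +-50 mm, top 67 mm above the bench, with a 90 degree groove along y. Origin under the plate's centre.
- vee_seat (a point): where the roller's centre lies when it rests in both V grooves: midway between the blocks, 67.6 mm above the bench; y along the grooves.
- rail: storage bar: round steel bar 14 mm diameter, 420 mm long along y, axis 165 mm and top 172 mm above the bench, between two grey posts at y = +-217 mm (20 x 14 mm, 176 high, feet 90 x 50 mm, 12 thick). Fixed. Origin on the bench below the bar's middle.
- bar_top (a point): middle of the bar's upper surface; y along the bar.
- hung_gauge: smaller bridge gauge already hanging on the bar, leave it: 68 wide (x), 20 mm thick, feet 36 mm (y), bow from z = 0 to +28 mm, legs 58 mm down. Origin: centre of the bow's underside, on the bar.
- bottle: bystander: closed yellow bottle, 52 mm diameter, 140 high; origin under its centre.
- parallel: bystander: steel bar 14 x 90 (y) x 28 mm high; origin under its centre.
- foam: bystander: white block 70 x 110 (y) x 60 mm high; origin under its centre.
- jar: bystander: amber jar 70 mm diameter, 85 high; origin under its centre.

How it is judged:
By the outcome, as a careful person would: the job done as asked, in the order asked, and still so for the second after the job is handed in, with the robot touching nothing.
It also fails if it takes over 64 s, if anything falls off the work surface, if the arm or the gripper's body presses on something with over 40 N, if the wrist force passes 120 N, or if a joint passes its speed limit or range.

## Working session

There is one attempt and no reset: what is moved stays moved. The work goes in short steps, Python scripts to look and compute and a tool call to move; the robot and the scene stay as the last step left them, time stands still between calls to the robot, and variables do not carry over. Pictures are saved under pics/ and viewed, at most 10 in all, crops included, and the job is handed in when it is done.

Besides the shell and the picture viewer there is one more tool, called after ">>>" in YAML: its name, and indented under it one key for each argument. servo_tool: Moves the arm, as the interface text tells. Its arguments: {"type":"object","properties":{"series":{"type":"array"}},"required":["series"]}

```bash
mkdir -p pics
cat > h.py <<'E'
from plant import readout, eyes, sign_off
import numpy as np, cv2
from scipy.spatial.transform import Rotation as R
def cam(n):
    m=eyes.camera_model(n); f=210/np.tan(np.radians(m["vertical_fov"])/2)
    a=np.array(m["attitude"],float)
    A=a if a.shape==(3,3) else R.from_quat(a).as_matrix()
    return f,m["cx"],m["cy"],np.array(m["origin"],float),A
def ray(n,p):
    f,cx,cy,o,A=cam(n); d=A@np.array([(p[0]-cx)/f,(p[1]-cy)/f,1.]); return o,d/np.linalg.norm(d)
def proj(n,P):
    f,cx,cy,o,A=cam(n); q=(np.atleast_2d(P)-o)@A; return np.c_[q[:,0]/q[:,2]*f+cx,q[:,1]/q[:,2]*f+cy]
def onz(n,p,z):
    o,d=ray(n,p); return o+d*(z-o[2])/d[2]
def tri(pa,pb,a="side",b="top"):
    o1,d1=ray(a,pa);o2,d2=ray(b,pb)
    s=np.linalg.lstsq(np.c_[d1,-d2],o2-o1,rcond=None)[0]
    x,y=o1+s[0]*d1,o2+s[1]*d2; return (x+y)/2,np.linalg.norm(x-y)
def snap(n,name):
    im=eyes.snapshot(n); cv2.imwrite(f"pics/{name}.png",im[:,:,::-1]); return im
E
python3 - <<'E'
from h import *
np.set_printoptions(precision=1,suppress=True)
for c in("side","top"):
    print(c,eyes.camera_model(c)); snap(c,c+"0")
for l in "gauge roller cradle vstand vee_seat rail bar_top hung_gauge bottle parallel foam jar".split():
    r={c:eyes.place_of(l,c)[:2] for c in("side","top")}
    print(l,[[(np.round(d["at"],1).tolist(),round(d["score"],2)) for d in r[c]] for c in r])
    if r["side"] and r["top"]: print("   ",*tri(r["side"][0]["at"],r["top"][0]["at"]))
print(readout.state())
E
```

```text
side {'vertical_fov': 45.379666630841555, 'cx': 273.06199076696896, 'cy': 213.43082831835073, 'origin': array([-143.5,  755.4,  748. ]), 'attitude': array([-0.3,  0.8, -0.4,  0.2])}
top {'vertical_fov': 57.693675621652226, 'cx': 281.6336433190397, 'cy': 204.9568568286513, 'origin': array([ 524.5,    2.1, 1055.9]), 'attitude': array([ 0.7, -0.7,  0. , -0. ])}
gauge [[([352.1, 207.7], 0.89), ([235.2, 170.1], 0.53)], [([352.5, 249.6], 0.92), ([357.1, 250.9], 0.37)]]
    [ 458.4 -158.6   84.1] 8.237305499693717
roller [[([355.9, 219.9], 0.89)], [([356.2, 248.6], 0.59), ([284.8, 152.1], 0.2)]]
    [ 457.2 -176.5   39.2] 11.038925732323143
cradle [[([352.2, 231.6], 0.87), ([356.5, 208.2], 0.24)], [([355.8, 253.7], 0.74)]]
    [ 450.4 -173.5    8.7] 11.69532585547058
vstand [[([238.0, 317.4], 0.63)], [([200.7, 248.1], 0.6)]]
    [449.3 247.7   5.3] 1.5529153044484711
vee_seat [[([236.2, 290.9], 0.76)], [([194.6, 244.2], 0.85)]]
    [459.8 244.9  70.6] 11.89049123265939
rail [[], []]
bar_top [[([261.0, 160.4], 0.75)], [([313.2, 153.0], 0.81)]]
    [679.3 -52.7 185.4] 19.74567850833826
hung_g
[... 230 characters left out ...]
 0.76)], [([294.4, 214.1], 0.59)]]
    [548.1  -9.6  -3.7] 4.762917895207929
foam [[([374.8, 178.2], 0.82)], [([457.9, 202.7], 0.98), ([355.8, 248.4], 0.37)]]
    [ 585.5 -460.7    1.1] 16.20404854782225
jar [[([127.7, 342.1], 0.58)], [([134.4, 202.4], 0.6)]]
    [570.9 440.   -2.8] 3.735080054645988
{'clock': 1.3, 'joint_pos': array([-1.2,  0.1,  1.5, -0. ,  1.5, -0.1]), 'qvel': array([ 0.,  0., -0., -0.,  0., -0.]), 'effort': array([  0. , -56. , -49.2,   0.1,   0. ,   0. ]), 'tcp_pos': array([ 238. , -550.8,  218.6]), 'ee_rot': array([ 1. ,  0.2, -0. , -0. ]), 'contact_force': array([ 0.4, -0.4, -0.8]), 'torque': array([-0., -0.,  0.]), 'gripper_force': 0.0, 'opening': 1.0010016810266873}
```

Run:
```python
import cv2
a=cv2.imread("pics/side0.png");b=cv2.imread("pics/top0.png")
cv2.imwrite("pics/s1.png",cv2.resize(a[110:380,60:460],None,fx=2,fy=2,interpolation=cv2.INTER_CUBIC))
cv2.imwrite("pics/t1.png",cv2.resize(b[90:330,90:490],None,fx=2,fy=2,interpolation=cv2.INTER_CUBIC))
```

```text
(no output)
```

View pics/s1.png

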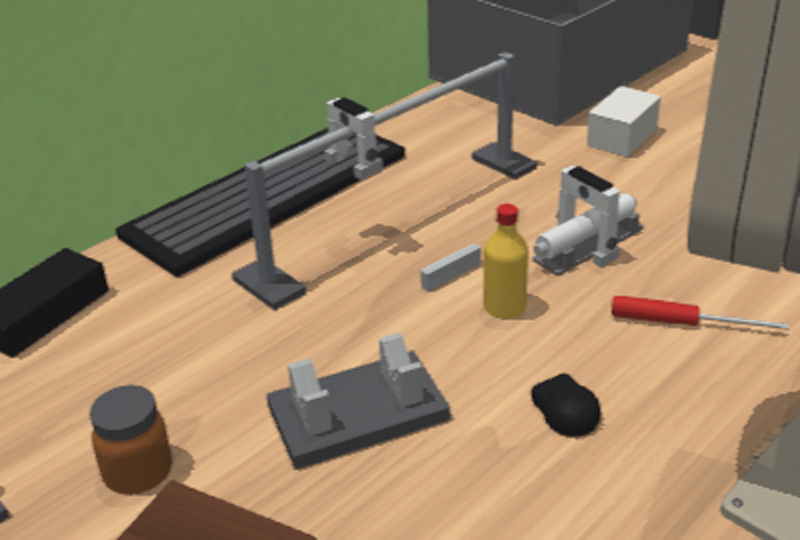

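View pics/t1.png

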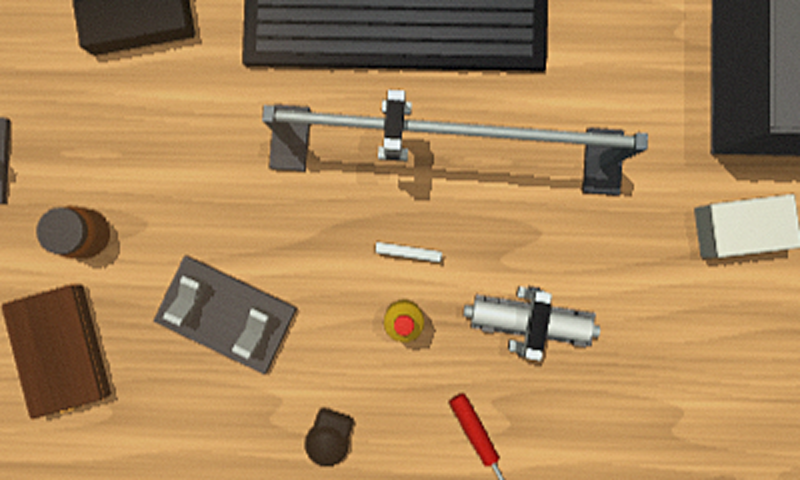

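Run:
```python
import cv2,numpy as np
def comp(f,rs,out,s=5):
    a=cv2.imread(f); T=[]
    for x,y in rs:
        p=cv2.resize(a[y:y+60,x:x+80],None,fx=s,fy=s,interpolation=cv2.INTER_CUBIC)
        for k in range(0,80,10): cv2.putText(p,str(x+k),(k*s,8),0,.3,(0,0,255)); cv2.line(p,(k*s,0),(k*s,300),(0,0,255),1) if 0 else cv2.line(p,(k*s,8),(k*s,14),(0,0,255),1)
        for k in range(0,60,10): cv2.putText(p,str(y+k),(0,k*s+4),0,.3,(0,0,255)); cv2.line(p,(18,k*s),(24,k*s),(0,0,255),1)
        T.append(p)
    cv2.imwrite(out,np.vstack([np.hstack(T[:2]),np.hstack(T[2:])]))
comp("pics/top0.png",[(165,213),(320,222),(215,130),(345,130)],"pics/t2.png")
comp("pics/side0.png",[(190,270),(325,185),(180,150),(270,130)],"pics/s2.png")
```

```text
(no output)
```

View pics/t2.png

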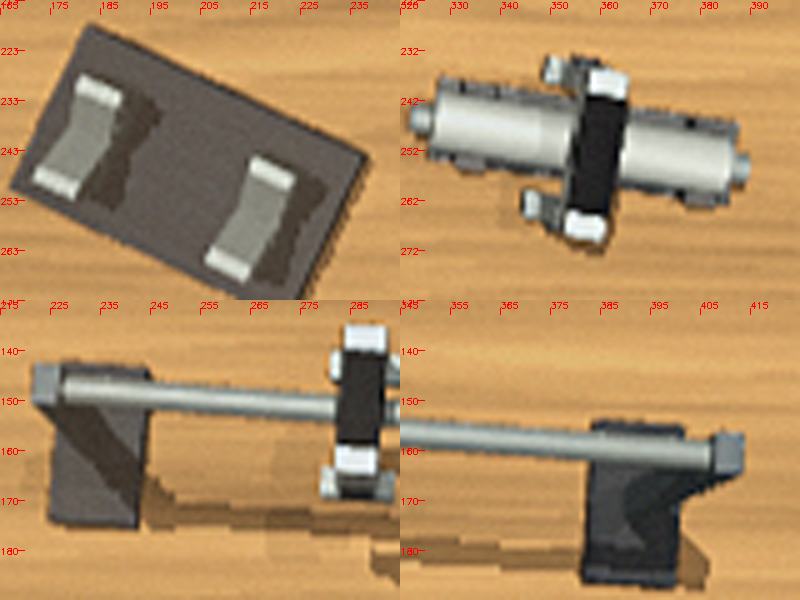

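View pics/s2.png

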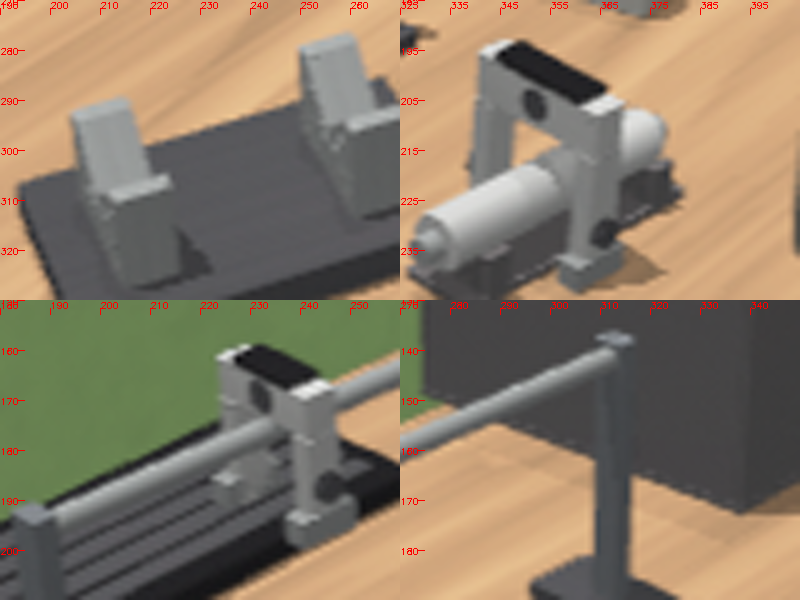

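Run:
```python
from h import *
np.set_printoptions(precision=1,suppress=True)
P={"gaugetop":((354.2,199.8),(359.3,252.6),107),"stub+":((329.6,234.2),(321.8,245.2),34),
"postL":((187,192.6),(223.8,146.4),176),"postR":((312.6,137.4),(410.2,160.2),176),"hungtop":((235,164),(286.8,149.8),200),
"v++":((193.6,306.6),(183.2,217),20),"v-+":((208.2,338.2),(166.6,250.2),20),"v--":((284.2,313.8),(223.9,276.3),20),
"blkA":(None,(180.2,239.8),67),"blkB":(None,(214.6,256.1),67),"v+-":(None,(238.6,244.2),20),"stub-":(None,(389.6,255.8),34)}
for k,(a,b,z) in P.items():
    if a: t,e=tri(a,b);print(k,"tri",t,"gap %.1f"%e,"byTop",onz("top",b,z),"bySide",onz("side",a,z))
    else: print(k,onz("top",b,z))
for c in("side","top"): print(cam(c)[0],cam(c)[4])
```

```text
gaugetop tri [ 456.1 -169.5  103.8] gap 0.4 byTop [ 456.1 -169.   107. ] bySide [ 453.2 -164.7  107. ]
stub+ tri [466.6 -83.4  38.4] gap 4.1 byTop [467.9 -82.5  34. ] bySide [469.  -90.2  34. ]
postL tri [698.9 161.1 175.1] gap 3.1 byTop [699.9 162.1 176. ] bySide [696.  161.3 176. ]
postR tri [ 675.8 -270.3  176.8] gap 0.8 byTop [ 676.2 -270.3  176. ] bySide [ 676.6 -272.1  176. ]
hungtop tri [690.4  14.  195.9] gap 1.4 byTop [690.1  14.4 200. ] bySide [683.6  19.2 200. ]
v++ tri [533.8 296.2  16.7] gap 1.3 byTop [534.2 295.7  20. ] bySide [530.2 297.9  20. ]
v-+ tri [441.2 336.8  18.8] gap 4.2 byTop [442.8 337.9  20. ] bySide [438.5 336.3  20. ]
v-- tri [376.6 180.8  14.4] gap 2.3 byTop [376.5 179.   20. ] bySide [373.5 185.9  20. ]
blkA [474.3 288.1  67. ]
blkB [434.5 196.8  67. ]
v+- [464.1 141.7  20. ]
stub- [ 444.5 -262.2   34. ]
502.27148030234844 [[-0.7 -0.4  0.6]
 [-0.7  0.4 -0.6]
 [-0.  -0.8 -0.5]]
381.2500012054331 [[ 0. -1.  0.]
 [-1. -0.  0.]
 [-0. -0. -1.]]
```

```bash
cat >> h.py <<'E'
def plan(x,y,z,yaw,g,n=None,step=44):
    """rows to bring TCP to x,y,z, tool-y line at yaw (direction (-sin,cos)), mod half turn"""
    s=readout.state(); M=R.from_quat(s["ee_rot"]).as_matrix(); p=np.array(s["tcp_pos"])
    print("t %.2f"%s["clock"],"tcp",np.round(p,1),"tilt",np.round(M[:,2],3),"F",np.round(s["contact_force"],1),"open %.3f gf %.1f"%(s["opening"],s["gripper_force"]))
    cur=np.arctan2(-M[0,1],M[1,1]); d=(yaw-cur+np.pi/2)%np.pi-np.pi/2
    print("yaw %.3f turn %.3f"%(cur,d), "j6 %.2f"%s["joint_pos"][5])
    D=np.array([x,y,z])-p; k=max(int(np.ceil(np.linalg.norm(D)/step)),int(np.ceil(abs(d)/np.radians(8))),1)
    if n: k=n
    rows=[]
    for i in range(k):
        c=M@R.from_euler("z",-d*i/k).as_matrix()
        rows.append([*np.round(c.T@D/k/120,3).tolist(),round(-d/k/np.pi,4),g])
    print(k,rows)
E
python3 -c "
from h import *
plan(456,-169.5,190,-0.142,0.6)"
```

```text
t 1.30 tcp [ 238.  -550.8  218.6] tilt [-0.  0. -1.] F [ 0.4 -0.4 -0.8] open 1.001 gf 0.0
yaw -2.734 turn -0.550 j6 -0.09
11 [[0.266, -0.2, 0.022, np.float64(0.0159), 0.6], [0.256, -0.213, 0.022, np.float64(0.0159), 0.6], [0.245, -0.225, 0.022, np.float64(0.0159), 0.6], [0.233, -0.237, 0.022, np.float64(0.0159), 0.6], [0.221, -0.249, 0.022, np.float64(0.0159), 0.6], [0.209, -0.259, 0.022, np.float64(0.0159), 0.6], [0.195, -0.269, 0.022, np.float64(0.0159), 0.6], [0.182, -0.279, 0.022, np.float64(0.0159), 0.6], [0.167, -0.288, 0.022, np.float64(0.0159), 0.6], [0.153, -0.296, 0.022, np.float64(0.0159), 0.6], [0.138, -0.303, 0.022, np.float64(0.0159), 0.6]]
```

>>> servo_tool:
  series:
    - [[0.266,-0.2,0.022,0.016,0.6],[0.256,-0.213,0.022,0.016,0.6],[0.245,-0.225,0.022,0.016,0.6],[0.233,-0.237,0.022,0.016,0.6],[0.221,-0.249,0.022,0.016,0.6]]

```text
clock: 1.8
tcp_pos: [337.6, -376.1, 205.4]
ee_rot: [0.997, 0.077, 0.0, 0.0]
contact_force: [0.2, 0.0, 0.4]
opening: 0.627
gripper_force: 0.0
```

>>> servo_tool:
  series:
    - [[0.209,-0.259,0.022,0.016,0.6],[0.195,-0.269,0.022,0.016,0.6],[0.182,-0.279,0.022,0.016,0.6],[0.167,-0.288,0.022,0.016,0.6],[0.153,-0.296,0.022,0.016,0.6]]

```text
clock: 2.3
tcp_pos: [437.2, -202.8, 192.4]
ee_rot: [0.999, -0.049, 0.0, 0.0]
contact_force: [0.8, 0.3, 0.5]
opening: 0.6
gripper_force: 0.0
```

>>> servo_tool:
  series:
    - [[0.138,-0.303,0.022,0.016,0.6],[0,0,0,0,0.6]]

```text
clock: 2.5
tcp_pos: [458.0, -165.8, 189.3]
ee_rot: [0.997, -0.071, 0.0, -0.001]
contact_force: [-0.6, 0.0, -0.3]
opening: 0.601
gripper_force: 0.0
```

```bash
python3 -c "
from h import *
plan(456,-169.5,79.5,-0.142,0.6)"
```

```text
t 2.50 tcp [ 458.  -165.8  189.3] tilt [ 0.     0.002 -1.   ] F [-0.6  0.  -0.3] open 0.601 gf 0.0
yaw 2.999 turn 0.000 j6 1.26
3 [[-0.004, 0.011, 0.305, np.float64(-0.0), 0.6], [-0.004, 0.011, 0.305, np.float64(-0.0), 0.6], [-0.004, 0.011, 0.305, np.float64(-0.0), 0.6]]
```

>>> servo_tool:
  series:
    - [[-0.004,0.011,0.3,0,0.6],[-0.004,0.011,0.3,0,0.6],[-0.004,0.011,0.2,0,0.6],[0,0,0.115,0,0.6],[0,0,0,0,0.6]]

```text
clock: 3.0
tcp_pos: [452.9, -173.2, 77.9]
ee_rot: [0.997, -0.073, -0.002, -0.001]
contact_force: [0.4, 0.4, -0.1]
opening: 0.601
gripper_force: 0.0
```

Run:
```python
from h import *
plan(456,-169.5,79.5,-0.142,0.6)
a=snap("side","s3");b=snap("top","t3")
f=lambda i,x,y:cv2.resize(i[y:y+80,x:x+80],None,fx=5,fy=5,interpolation=cv2.INTER_CUBIC)
cv2.imwrite("pics/c3.png",np.hstack([f(a,315,165),f(b,320,212)])[:,:,::-1])
```

```text
t 3.00 tcp [ 452.9 -173.2   77.9] tilt [-0.003  0.002 -1.   ] F [ 0.4  0.4 -0.1] open 0.601 gf 0.0
yaw 2.996 turn 0.003 j6 1.25
1 [[0.021, -0.034, -0.013, np.float64(-0.0011), 0.6]]
```

View pics/c3.png

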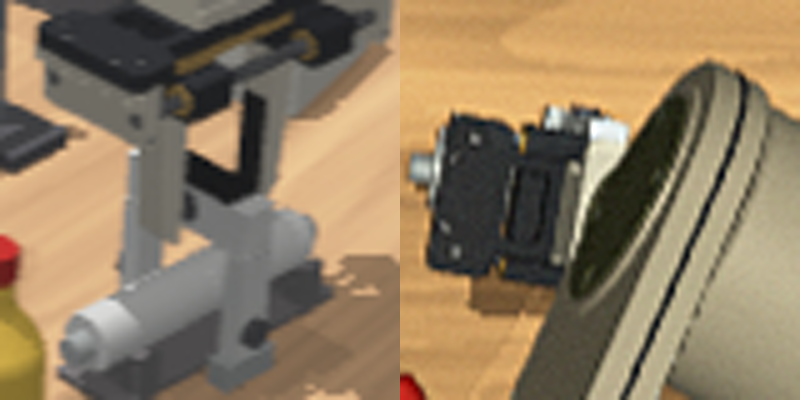

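>>> servo_tool:
  series:
    - [[0.021,-0.034,-0.013,0,0.6],[0,0,0,0,0.6]]

```text
clock: 3.3
tcp_pos: [459.2, -170.0, 83.3]
ee_rot: [0.997, -0.072, 0.002, 0.001]
contact_force: [0.3, 0.2, 0.0]
opening: 0.601
gripper_force: 0.0
```

>>> servo_tool:
  series:
    - [[0,0,0,0,0],[0,0,0,0,0],[0,0,0,0,0],[0,0,0,0,0],[0,0,0,0,0]]

```text
clock: 3.8
tcp_pos: [457.5, -169.7, 81.3]
ee_rot: [0.997, -0.073, -0.0, -0.0]
contact_force: [0.1, 2.1, 1.1]
opening: 0.222
gripper_force: 0.3
```

```bash
python3 -c "
from h import *
plan(456,-169.5,79.5,-0.142,0.6)"
```

```text
t 3.80 tcp [ 457.5 -169.7   81.3] tilt [-0.  0. -1.] F [0.1 2.1 1.1] open 0.222 gf 0.3
yaw 2.996 turn 0.003 j6 1.26
1 [[-0.013, 0.0, 0.015, np.float64(-0.001), 0.6]]
```

>>> servo_tool:
  series:
    - [[0,0,0,0,0],[0,0,0,0,0],[0,0,0,0,0],[0,0,0,0,0]]

```text
clock: 4.2
tcp_pos: [457.5, -169.7, 81.3]
ee_rot: [0.997, -0.072, -0.0, -0.0]
contact_force: [-0.2, 0.6, -0.6]
opening: 0.213
gripper_force: 30.0
```

>>> servo_tool:
  series:
    - [[0,0,-0.03,0,0],[0,0,-0.05,0,0],[0,0,-0.1,0,0],[0,0,-0.15,0,0],[0,0,0,0,0]]

```text
clock: 4.7
tcp_pos: [459.5, -170.7, 124.4]
ee_rot: [0.997, -0.072, 0.002, 0.001]
contact_force: [0.5, -0.3, -4.1]
opening: 0.209
gripper_force: 30.0
```

```bash
cat > log.txt <<'E'
.266 -.2 .022 .016
.256 -.213 .022 .016
.245 -.225 .022 .016
.233 -.237 .022 .016
.221 -.249 .022 .016
.209 -.259 .022 .016
.195 -.269 .022 .016
.182 -.279 .022 .016
.167 -.288 .022 .016
.153 -.296 .022 .016
.138 -.303 .022 .016
-.012 .033 .915 0
.021 -.034 -.013 0
0 0 -.33 0
E
cat >> h.py <<'E'
def dr(yaw0=-2.734):
    p=np.array([237.974,-550.793,218.635]); 
    yw=yaw0
    for r in np.loadtxt("log.txt",ndmin=2):
        y=np.array([-np.sin(yw),np.cos(yw),0]); z=np.array([0,0,-1.]); x=np.cross(y,z)
        p=p+120*(r[0]*x+r[1]*y+r[2]*z); yw-=r[3]*np.pi
    return p,yw
E
python3 -c "
from h import *
print(dr()); plan(687,-66,290,-0.055,0)"
```

```text
(array([ 457.65491011, -169.75866071,  120.955     ]), np.float64(-3.2869203070318034))
t 4.70 tcp [ 459.5 -170.7  124.4] tilt [ 0.005 -0.002 -1.   ] F [ 0.5 -0.3 -4.1] open 0.209 gf 30.0
yaw 2.997 turn 0.090 j6 1.26
7 [[0.251, -0.162, -0.196, np.float64(-0.0041), 0], [0.253, -0.159, -0.196, np.float64(-0.0041), 0], [0.255, -0.156, -0.196, np.float64(-0.0041), 0], [0.257, -0.152, -0.196, np.float64(-0.0041), 0], [0.259, -0.149, -0.196, np.float64(-0.0041), 0], [0.261, -0.146, -0.196, np.float64(-0.0041), 0], [0.263, -0.142, -0.196, np.float64(-0.0041), 0]]
```

>>> servo_tool:
  series:
    - [[0,0,-0.33,0,0],[0,0,-0.34,0,0],[0,0,-0.34,0,0],[0,0,-0.34,0,0],[0,0,0,0,0]]

```text
clock: 5.2
tcp_pos: [460.3, -171.0, 290.0]
ee_rot: [0.997, -0.072, 0.005, 0.002]
contact_force: [0.4, -1.5, -2.8]
opening: 0.215
gripper_force: 30.0
```

```bash
echo "0 0 -1.35 0" >> log.txt; python3 -c "
from h import *
print(dr()); plan(687,-66,283,-0.055,0)"
```

```text
(array([ 457.65491011, -169.75866071,  282.955     ]), np.float64(-3.2869203070318034))
t 5.20 tcp [ 460.3 -171.   290. ] tilt [ 0.01  -0.005 -1.   ] F [ 0.4 -1.5 -2.8] open 0.215 gf 30.0
yaw 2.997 turn 0.090 j6 1.26
6 [[0.29, -0.19, 0.012, np.float64(-0.0048), 0], [0.293, -0.185, 0.012, np.float64(-0.0048), 0], [0.296, -0.181, 0.012, np.float64(-0.0048), 0], [0.299, -0.177, 0.012, np.float64(-0.0048), 0], [0.301, -0.172, 0.012, np.float64(-0.0048), 0], [0.304, -0.168, 0.012, np.float64(-0.0048), 0]]
```

>>> servo_tool:
  series:
    - [[0.293,-0.187,0,-0.0048,0],[0.297,-0.183,0,-0.0048,0],[0.3,-0.179,0,-0.0048,0],[0.303,-0.174,0,-0.0048,0],[0.305,-0.17,0,-0.0048,0]]

```text
clock: 5.7
tcp_pos: [649.5, -82.9, 280.8]
ee_rot: [0.999, -0.035, -0.001, -0.0]
contact_force: [0.7, -0.0, -4.2]
opening: 0.214
gripper_force: 30.0
```

>>> servo_tool:
  series:
    - [[0.2,-0.11,0,-0.0048,0],[0.107,-0.056,0,0,0],[0,0,0,0,0],[0,0,0,0,0],[0,0,0,0,0]]

```text
clock: 6.2
tcp_pos: [685.8, -66.9, 282.3]
ee_rot: [1.0, -0.028, -0.001, 0.0]
contact_force: [0.1, -0.3, -4.3]
opening: 0.214
gripper_force: 30.0
```

```bash
cat >> log.txt <<'E'
.293 -.187 0 -.0048
.297 -.183 0 -.0048
.3 -.179 0 -.0048
.303 -.174 0 -.0048
.305 -.17 0 -.0048
.2 -.11 0 -.0048
.107 -.056 0 0
E
python3 - <<'E'
from h import *
print(dr()); plan(687,-66,283,-0.055,0)
a=snap("side","s4");b=snap("top","t4")
print([eyes.place_of("gauge",c)[:2] for c in("side","top")])
f=lambda i,x,y:cv2.resize(i[y:y+100,x:x+100],None,fx=4,fy=4,interpolation=cv2.INTER_CUBIC)
cv2.imwrite("pics/c4.png",np.hstack([f(a,220,100),f(b,270,110)])[:,:,::-1])
E
```

```text
(array([686.63118929, -66.44322238, 282.955     ]), np.float64(-3.196442438608416))
t 6.20 tcp [685.8 -66.9 282.3] tilt [-0.001 -0.    -1.   ] F [ 0.1 -0.3 -4.3] open 0.214 gf 30.0
yaw 3.086 turn 0.000 j6 1.45
1 [[0.01, -0.008, -0.006, np.float64(-0.0001), 0]]
[[{'at': [259.8, 122.5], 'score': 0.73}], [{'at': [321.3, 141.3], 'score': 0.72}]]
```

View pics/c4.png

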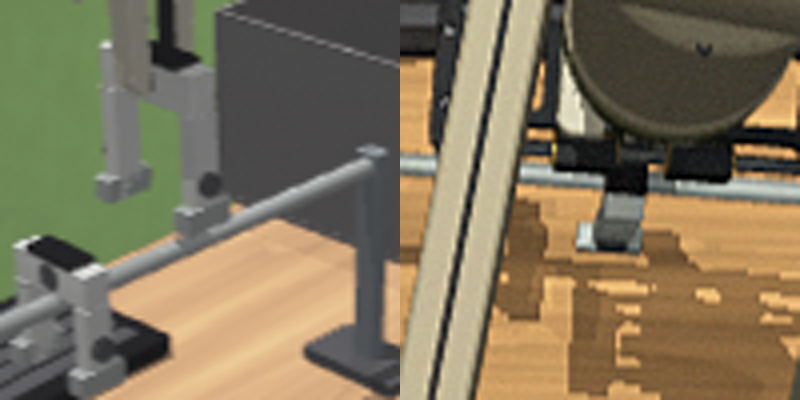

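Run:
```python
from h import *
np.set_printoptions(precision=1,suppress=True)
p,y=dr(); y+=np.pi
c,s=np.cos(y),np.sin(y)
loc=lambda v:p+np.array([c*v[0]-s*v[1],s*v[0]+c*v[1],v[2]])
for o in(-6.4,):
    pts=[loc((-42,18,-75+o)),loc((-42,-18,-75+o)),loc((42,18,-75+o)),loc((-42,10,32+o)),loc((0,10,32+o))]
    print((proj("side",pts)-[220,100])*4,(proj("top",pts)-[270,110])*4+[400,0])
```

```text
[[178.8 236.1]
 [220.6 218. ]
 [ 89.9 196.1]
 [184.   68.6]
 [136.6  50.9]] [[573.  239.1]
 [637.  244. ]
 [584.2  91.7]
 [602.1 209.9]
 [608.5 125.6]]
```

>>> servo_tool:
  series:
    - [[0.006,0,0.2,0,0],[0,0,0.25,0,0],[0,0,0.22,0,0],[0,0,0.12,0,0],[0,0,0,0,0]]

```text
clock: 6.9
tcp_pos: [685.4, -66.3, 185.1]
ee_rot: [1.0, -0.027, -0.002, -0.0]
contact_force: [-0.7, 0.4, -5.0]
opening: 0.214
gripper_force: 30.0
```

>>> servo_tool:
  series:
    - [[0,0,0.02,0,0],[0,0,0.01,0,0],[0,0,0.01,0,0],[0,0,0,0,0]]

```text
clock: 7.3
tcp_pos: [687.7, -66.4, 184.4]
ee_rot: [1.0, -0.027, 0.001, 0.0]
contact_force: [-0.2, 0.2, -4.0]
opening: 0.216
gripper_force: 30.0
```

>>> servo_tool:
  series:
    - [[0,0,0.01,0,0],[0,0,0.01,0,0],[0,0,0,0,0],[0,0,0,0,0]]

```text
clock: 7.7
tcp_pos: [687.2, -66.4, 180.8]
ee_rot: [1.0, -0.027, -0.0, -0.0]
contact_force: [0.7, 0.2, -4.2]
opening: 0.213
gripper_force: 30.0
```

>>> servo_tool:
  series:
    - [[0,0,0.008,0,0],[0,0,0,0,0],[0,0,0,0,0]]

```text
clock: 8.0
tcp_pos: [687.2, -66.4, 180.0]
ee_rot: [1.0, -0.027, -0.0, -0.0]
contact_force: [-0.2, 0.5, -4.0]
opening: 0.214
gripper_force: 30.0
```

>>> servo_tool:
  series:
    - [[0,0,0.008,0,0],[0,0,0,0,0],[0,0,0,0,0]]

```text
clock: 8.3
tcp_pos: [687.2, -66.4, 179.0]
ee_rot: [1.0, -0.027, -0.0, -0.0]
contact_force: [-0.0, -0.1, -4.0]
opening: 0.212
gripper_force: 30.0
```

>>> servo_tool:
  series:
    - [[0,0,0.006,0,0],[0,0,0,0,0],[0,0,0,0,0]]

```text
clock: 8.6
tcp_pos: [687.3, -66.4, 178.4]
ee_rot: [1.0, -0.027, 0.0, -0.0]
contact_force: [0.3, -0.5, -3.1]
opening: 0.211
gripper_force: 30.0
```

>>> servo_tool:
  series:
    - [[0,0,0.004,0,0],[0,0,0,0,0],[0,0,0,0,0]]

```text
clock: 8.9
tcp_pos: [687.4, -66.4, 178.3]
ee_rot: [1.0, -0.027, 0.0, 0.0]
contact_force: [-2.0, 0.1, 0.3]
opening: 0.211
gripper_force: 30.0
```

>>> servo_tool:
  series:
    - [[0,0,0,0,0.5],[0,0,0,0,0.5],[0,0,0,0,0.5],[0,0,0,0,0.5],[0,0,0,0,0.5]]

```text
clock: 9.4
tcp_pos: [687.3, -66.4, 177.9]
ee_rot: [1.0, -0.027, 0.0, 0.0]
contact_force: [-0.6, -0.0, -0.9]
opening: 0.491
gripper_force: 0.0
```

>>> servo_tool:
  series:
    - [[0,0,-0.05,0,0.5],[0,0,-0.15,0,0.5],[0,0,-0.3,0,0.5],[0,0,-0.3,0,0.5],[0,0,0,0,0.5]]

```text
clock: 9.9
tcp_pos: [689.9, -66.8, 282.2]
ee_rot: [1.0, -0.027, 0.006, 0.001]
contact_force: [0.6, -0.0, 1.3]
opening: 0.503
gripper_force: 0.0
```

```bash
echo ".006 0 .876 0
0 0 -.8 0" >> log.txt
python3 - <<'E'
from h import *
print(dr()); plan(456.2,-172.4,260,-0.13+np.pi/2,0.7)
E
```

```text
(array([687.3501065 , -66.48269443, 273.835     ]), np.float64(-3.196442438608416))
t 9.90 tcp [689.9 -66.8 282.2] tilt [ 0.011 -0.002 -1.   ] F [ 0.6 -0.   1.3] open 0.503 gf 0.0
yaw 3.087 turn 1.495 j6 1.45
11 [[-0.173, 0.09, 0.015, np.float64(-0.0433), 0.7], [-0.183, 0.065, 0.015, np.float64(-0.0433), 0.7], [-0.19, 0.04, 0.015, np.float64(-0.0433), 0.7], [-0.194, 0.014, 0.015, np.float64(-0.0433), 0.7], [-0.194, -0.013, 0.015, np.float64(-0.0433), 0.7], [-0.191, -0.039, 0.015, np.float64(-0.0433), 0.7], [-0.183, -0.064, 0.015, np.float64(-0.0433), 0.7], [-0.173, -0.089, 0.015, np.float64(-0.0433), 0.7], [-0.159, -0.111, 0.015, np.float64(-0.0433), 0.7], [-0.143, -0.132, 0.015, np.float64(-0.0433), 0.7], [-0.124, -0.15, 0.015, np.float64(-0.0433), 0.7]]
```

>>> servo_tool:
  series:
    - [[-0.173,0.09,0.01,-0.0433,0.7],[-0.183,0.065,0.01,-0.0433,0.7],[-0.19,0.04,0.01,-0.0433,0.7],[-0.194,0.014,0.01,-0.0433,0.7],[-0.194,-0.013,0.01,-0.0433,0.7]]

```text
clock: 10.4
tcp_pos: [580.0, -114.7, 267.7]
ee_rot: [0.951, 0.31, -0.0, 0.0]
contact_force: [0.2, -0.5, 0.1]
opening: 0.699
gripper_force: 0.0
```

>>> servo_tool:
  series:
    - [[-0.191,-0.039,0.01,-0.0433,0.7],[-0.183,-0.064,0.01,-0.0433,0.7],[-0.173,-0.089,0.01,-0.0433,0.7],[-0.159,-0.111,0.01,-0.0433,0.7],[-0.143,-0.132,0.01,-0.0433,0.7]]

```text
clock: 10.9
tcp_pos: [473.7, -162.7, 261.8]
ee_rot: [0.793, 0.61, 0.0, 0.0]
contact_force: [0.2, -0.6, 0.1]
opening: 0.696
gripper_force: 0.0
```

>>> servo_tool:
  series:
    - [[-0.124,-0.15,0.01,-0.0433,0.7],[0,0,0,0,0.7],[0,0,0,0,0.7],[0,0,0,0,0.7]]

```text
clock: 11.3
tcp_pos: [453.9, -171.8, 260.8]
ee_rot: [0.752, 0.659, 0.0, 0.0]
contact_force: [0.1, 0.0, -0.5]
opening: 0.697
gripper_force: 0.0
```

```bash
cat >> log.txt <<'E'
-.173 .09 .01 -.0433
-.183 .065 .01 -.0433
-.19 .04 .01 -.0433
-.194 .014 .01 -.0433
-.194 -.013 .01 -.0433
-.191 -.039 .01 -.0433
-.183 -.064 .01 -.0433
-.173 -.089 .01 -.0433
-.159 -.111 .01 -.0433
-.143 -.132 .01 -.0433
-.124 -.15 .01 -.0433
E
python3 - <<'E'
from h import *
print(dr()); plan(456.2,-172.4,130,-0.13+np.pi/2,0.7)
a=snap("side","s5");b=snap("top","t5")
f=lambda i,x,y:cv2.resize(i[y:y+130,x:x+130],None,fx=3,fy=3,interpolation=cv2.INTER_CUBIC)
cv2.imwrite("pics/c5.png",np.vstack([np.hstack([f(a,220,120),f(b,270,110)]),np.hstack([f(a,310,150),f(b,310,200)])])[:600,:,::-1])
E
```

```text
(array([ 453.42023187, -172.07625921,  260.635     ]), np.float64(-1.7001018577035991))
t 11.30 tcp [ 453.9 -171.8  260.8] tilt [ 0.001  0.    -1.   ] F [ 0.1  0.  -0.5] open 0.697 gf 0.0
yaw -1.702 turn 0.001 j6 -0.34
3 [[-0.001, 0.006, 0.363, np.float64(-0.0001), 0.7], [-0.001, 0.006, 0.363, np.float64(-0.0001), 0.7], [-0.001, 0.006, 0.363, np.float64(-0.0001), 0.7]]
```

View pics/c5.png

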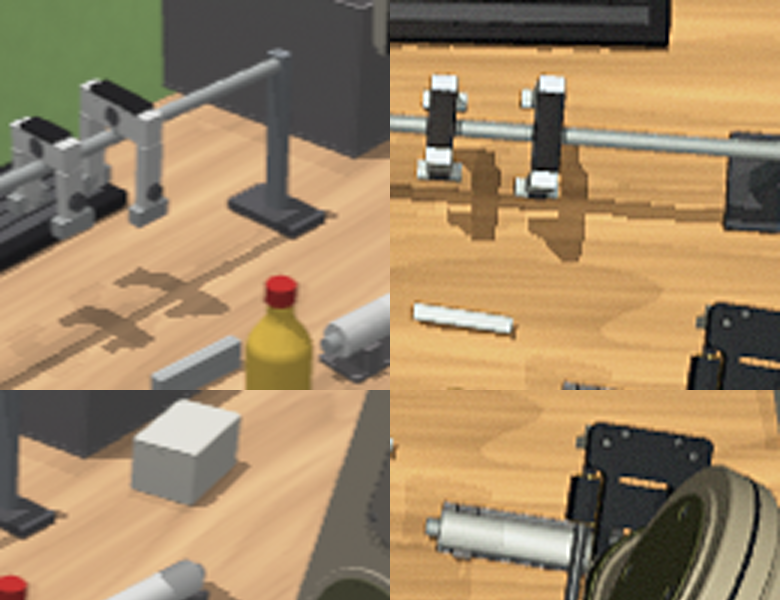

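>>> servo_tool:
  series:
    - [[-0.001,0.006,0.37,0,0.7],[-0.001,0.006,0.37,0,0.7],[-0.001,0.006,0.37,0,0.7],[0,0,0.36,0,0.7],[0,0,0.25,0,0.7]]

```text
clock: 11.9
tcp_pos: [454.2, -171.4, 50.9]
ee_rot: [0.751, 0.66, -0.001, -0.002]
contact_force: [0.0, -0.3, -0.0]
opening: 0.702
gripper_force: 0.0
```

>>> servo_tool:
  series:
    - [[0,0,0.15,0,0.7],[0,0,0.1,0,0.7],[0,0,0.06,0,0.7],[0,0,0,0,0.7],[0,0,0,0,0.7]]

```text
clock: 12.4
tcp_pos: [456.3, -173.0, 18.0]
ee_rot: [0.751, 0.66, 0.0, 0.001]
contact_force: [0.3, -0.1, 0.4]
opening: 0.7
gripper_force: 0.0
```

>>> servo_tool:
  series:
    - [[0,0,0,0,0.3],[0,0,0,0,0.3],[0,0,0,0,0.3],[0,0,0,0,0.3],[0,0,0,0,0.3]]

```text
clock: 12.9
tcp_pos: [456.9, -173.1, 17.8]
ee_rot: [0.751, 0.66, 0.001, 0.001]
contact_force: [0.7, -0.6, -2.1]
opening: 0.339
gripper_force: 30.0
```

>>> servo_tool:
  series:
    - [[0,0,0,0,0.0],[0,0,-0.03,0,0],[0,0,-0.1,0,0],[0,0,-0.2,0,0],[0,0,-0.3,0,0]]

```text
clock: 13.4
tcp_pos: [452.8, -171.5, 91.3]
ee_rot: [0.751, 0.66, -0.001, -0.003]
contact_force: [0.2, -0.8, -3.3]
opening: 0.336
gripper_force: 30.0
```

>>> servo_tool:
  series:
    - [[0,0,-0.35,0,0],[0,0,-0.35,0,0],[0,0,-0.3,0,0],[0,0,0,0,0],[0,0,0,0,0]]

```text
clock: 13.9
tcp_pos: [455.4, -172.7, 213.1]
ee_rot: [0.751, 0.66, 0.0, 0.0]
contact_force: [-0.4, 0.3, -5.0]
opening: 0.341
gripper_force: 30.0
```

```bash
cat >> log.txt <<'E'
-.003 .018 2.03 0
0 0 -1.63 0
E
python3 - <<'E'
from h import *
print(dr()); plan(454.4,241.5,212,-0.411+np.pi/2,0)
E
```

```text
(array([ 455.51577912, -172.7117761 ,  212.635     ]), np.float64(-1.7001018577035991))
t 13.90 tcp [ 455.4 -172.7  213.1] tilt [ 0.001 -0.001 -1.   ] F [-0.4  0.3 -5. ] open 0.341 gf 30.0
yaw -1.700 turn -0.282 j6 -0.34
10 [[0.342, -0.045, 0.001, np.float64(0.009), 0], [0.341, -0.055, 0.001, np.float64(0.009), 0], [0.339, -0.065, 0.001, np.float64(0.009), 0], [0.337, -0.074, 0.001, np.float64(0.009), 0], [0.335, -0.084, 0.001, np.float64(0.009), 0], [0.332, -0.093, 0.001, np.float64(0.009), 0], [0.33, -0.102, 0.001, np.float64(0.009), 0], [0.327, -0.112, 0.001, np.float64(0.009), 0], [0.323, -0.121, 0.001, np.float64(0.009), 0], [0.32, -0.13, 0.001, np.float64(0.009), 0]]
```

>>> servo_tool:
  series:
    - [[0.342,-0.045,0,0.009,0],[0.341,-0.055,0,0.009,0],[0.339,-0.065,0,0.009,0],[0.337,-0.074,0,0.009,0],[0.335,-0.084,0,0.009,0]]

```text
clock: 14.4
tcp_pos: [452.7, 36.0, 209.6]
ee_rot: [0.796, 0.605, -0.002, -0.002]
contact_force: [1.3, -0.2, -4.1]
opening: 0.334
gripper_force: 30.0
```

>>> servo_tool:
  series:
    - [[0.332,-0.093,0,0.009,0],[0.33,-0.102,0,0.009,0],[0.327,-0.112,0,0.009,0],[0.323,-0.121,0,0.009,0]]

```text
clock: 14.8
tcp_pos: [452.4, 201.2, 209.5]
ee_rot: [0.829, 0.559, -0.002, -0.001]
contact_force: [1.0, -0.8, -4.2]
opening: 0.339
gripper_force: 30.0
```

>>> servo_tool:
  series:
    - [[0.2,-0.08,0,0.009,0],[0.12,-0.05,0,0,0],[0,0,0,0,0],[0,0,0,0,0]]

```text
clock: 15.2
tcp_pos: [454.1, 240.6, 211.2]
ee_rot: [0.836, 0.548, -0.001, 0.0]
contact_force: [-0.3, -0.1, -3.6]
opening: 0.333
gripper_force: 30.0
```

```bash
cat >> log.txt <<'E'
.342 -.045 0 .009
.341 -.055 0 .009
.339 -.065 0 .009
.337 -.074 0 .009
.335 -.084 0 .009
.332 -.093 0 .009
.33 -.102 0 .009
.327 -.112 0 .009
.323 -.121 0 .009
.2 -.08 0 .009
.12 -.05 0 0
E
python3 - <<'E'
from h import *
print(dr()); plan(454.4,241.5,70,-0.411+np.pi/2,0)
E
```

```text
(array([454.97045605, 241.53526301, 212.635     ]), np.float64(-1.9828451965266807))
t 15.20 tcp [454.1 240.6 211.2] tilt [-0.002 -0.002 -1.   ] F [-0.3 -0.1 -3.6] open 0.333 gf 30.0
yaw -1.982 turn -0.000 j6 0.80
4 [[0.003, 0.0, 0.294, np.float64(0.0), 0], [0.003, 0.0, 0.294, np.float64(0.0), 0], [0.003, 0.0, 0.294, np.float64(0.0), 0], [0.003, 0.0, 0.294, np.float64(0.0), 0]]
```

Descend to about 70 (contact expected near 50.6), then look.

>>> servo_tool:
  series:
    - [[0,0,0.3,0,0],[0,0,0.35,0,0],[0,0,0.33,0,0],[0,0,0.2,0,0],[0,0,0,0,0]]

```text
clock: 15.7
tcp_pos: [451.4, 238.5, 66.3]
ee_rot: [0.837, 0.547, -0.004, -0.001]
contact_force: [-1.3, -0.8, -4.4]
opening: 0.337
gripper_force: 30.0
```

>>> servo_tool:
  series:
    - [[0,0,0,0,0],[0,0,0,0,0]]

```text
clock: 15.9
tcp_pos: [456.6, 241.6, 73.3]
ee_rot: [0.837, 0.547, 0.002, 0.0]
contact_force: [0.5, 0.5, -2.9]
opening: 0.337
gripper_force: 30.0
```

```bash
echo "0 0 1.18 0" >> log.txt
python3 - <<'E'
from h import *
print(dr()); plan(454.4,241.5,70,-0.411+np.pi/2,0)
p,y=dr(); y-=np.pi/2
ax=np.array([-np.sin(y),np.cos(y),0]); c=p+[0,0,17]
print("ends side",proj("side",[c+90*ax,c-90*ax]),"top",proj("top",[c+90*ax,c-90*ax]))
a=snap("side","s6");b=snap("top","t6")
f=lambda i,x,y:cv2.resize(i[y:y+100,x:x+100],None,fx=4,fy=4,interpolation=cv2.INTER_CUBIC)
cv2.imwrite("pics/c6.png",np.hstack([f(a,190,250),f(b,150,200)])[:,:,::-1])
E
```

```text
(array([454.97045605, 241.53526301,  71.035     ]), np.float64(-1.9828451965266807))
t 15.90 tcp [456.6 241.6  73.3] tilt [ 0.003  0.001 -1.   ] F [ 0.5  0.5 -2.9] open 0.337 gf 30.0
yaw -1.983 turn 0.002 j6 0.80
1 [[-0.008, -0.016, 0.028, np.float64(-0.0005), 0]]
ends side [[276.40927622 272.60898914]
 [192.46047472 296.68565541]] top [[227.58840482 263.39590678]
 [164.08545699 233.24327851]]
```

View pics/c6.png

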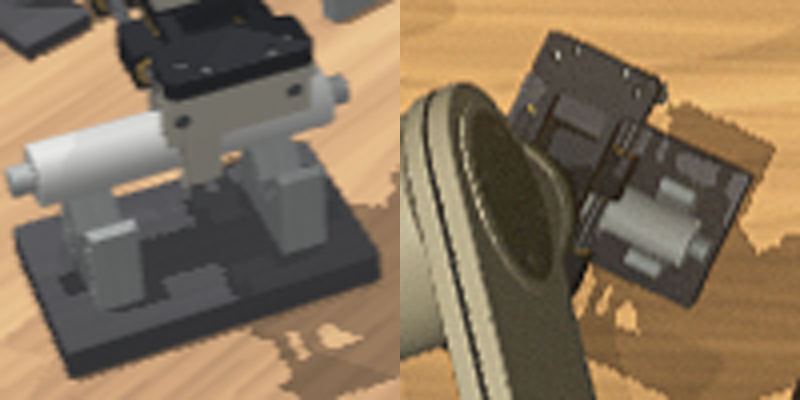

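>>> servo_tool:
  series:
    - [[0,0,0.06,0,0],[0,0,0.04,0,0],[0,0,0.03,0,0],[0,0,0,0,0],[0,0,0,0,0]]

```text
clock: 16.5
tcp_pos: [454.6, 241.5, 55.2]
ee_rot: [0.837, 0.548, -0.0, -0.0]
contact_force: [-0.2, 0.1, -3.6]
opening: 0.335
gripper_force: 30.0
```

>>> servo_tool:
  series:
    - [[0,0,0.012,0,0],[0,0,0,0,0],[0,0,0,0,0]]

```text
clock: 16.8
tcp_pos: [454.9, 241.6, 54.1]
ee_rot: [0.837, 0.548, 0.0, 0.0]
contact_force: [-0.1, -0.2, -4.5]
opening: 0.337
gripper_force: 30.0
```

>>> servo_tool:
  series:
    - [[0,0,0.008,0,0],[0,0,0,0,0],[0,0,0,0,0]]

```text
clock: 17.1
tcp_pos: [454.8, 241.6, 53.0]
ee_rot: [0.837, 0.548, -0.0, 0.0]
contact_force: [-0.3, -0.1, -4.6]
opening: 0.337
gripper_force: 30.0
```

>>> servo_tool:
  series:
    - [[0,0,0.006,0,0],[0,0,0,0,0],[0,0,0,0,0]]

```text
clock: 17.4
tcp_pos: [454.9, 241.6, 52.5]
ee_rot: [0.837, 0.548, 0.0, 0.0]
contact_force: [-0.3, -0.4, -1.7]
opening: 0.339
gripper_force: 30.0
```

>>> servo_tool:
  series:
    - [[0,0,0.006,0,0],[0,0,0,0,0],[0,0,0,0,0]]

```text
clock: 17.7
tcp_pos: [454.9, 241.7, 52.4]
ee_rot: [0.837, 0.548, 0.0, 0.0]
contact_force: [-3.8, -1.9, 5.6]
opening: 0.333
gripper_force: 30.0
```

>>> servo_tool:
  series:
    - [[0,0,0.004,0,0],[0,0,0,0,0],[0,0,0,0,0]]

```text
clock: 18.0
tcp_pos: [455.0, 241.7, 52.3]
ee_rot: [0.837, 0.548, 0.0, 0.0]
contact_force: [-6.6, -3.0, 9.1]
opening: 0.335
gripper_force: 30.0
```

>>> servo_tool:
  series:
    - [[0,0,-0.012,0,0],[0,-0.012,0,0,0],[0,0,0,0,0],[0,0,0,0,0]]

```text
clock: 18.4
tcp_pos: [453.2, 242.1, 52.2]
ee_rot: [0.837, 0.548, -0.0, -0.0]
contact_force: [-0.1, -0.4, -3.1]
opening: 0.335
gripper_force: 30.0
```

>>> servo_tool:
  series:
    - [[0,0,0.01,0,0],[0,0,0,0,0],[0,0,0,0,0]]

```text
clock: 18.7
tcp_pos: [453.6, 242.1, 51.3]
ee_rot: [0.837, 0.548, 0.0, 0.0]
contact_force: [1.7, -0.3, -3.3]
opening: 0.334
gripper_force: 30.0
```

>>> servo_tool:
  series:
    - [[0,0,0.006,0,0],[0,0,0,0,0],[0,0,0,0,0]]

```text
clock: 19.0
tcp_pos: [453.8, 242.2, 51.1]
ee_rot: [0.837, 0.548, 0.0, 0.0]
contact_force: [-1.7, -1.0, 4.8]
opening: 0.337
gripper_force: 30.0
```

>>> servo_tool:
  series:
    - [[0,0,0,0,0.6],[0,0,0,0,0.6],[0,0,0,0,0.6],[0,0,0,0,0.6],[0,0,0,0,0.6]]

```text
clock: 19.5
tcp_pos: [453.5, 242.2, 50.6]
ee_rot: [0.837, 0.548, 0.0, -0.0]
contact_force: [0.8, 0.2, 0.3]
opening: 0.599
gripper_force: 0.0
```

>>> servo_tool:
  series:
    - [[0,0,-0.05,0,0.6],[0,0,-0.2,0,0.6],[0,0,-0.35,0,0.6],[0,0,-0.35,0,0.6],[0,0,-0.35,0,0.6]]

```text
clock: 20.0
tcp_pos: [453.2, 242.0, 208.6]
ee_rot: [0.837, 0.548, 0.0, -0.0]
contact_force: [0.4, 1.2, -0.2]
opening: 0.597
gripper_force: 0.0
```

>>> servo_tool:
  series:
    - [[0.3,0,-0.2,0,0.6],[0.35,0,0,0,0.6],[0.35,0,0,0,0.6],[0.2,0,0,0,0.6],[0,0,0,0,0.6]]

```text
clock: 20.5
tcp_pos: [511.3, 376.6, 230.2]
ee_rot: [0.836, 0.548, -0.0, -0.0]
contact_force: [-0.1, 0.0, -0.4]
opening: 0.6
gripper_force: 0.0
```

Run:
```python
from h import *
print(readout.state()["tcp_pos"])
a=snap("side","s7");b=snap("top","t7")
f=lambda i,x,y:cv2.resize(i[y:y+100,x:x+130],None,fx=3,fy=3,interpolation=cv2.INTER_CUBIC)
cv2.imwrite("pics/c7.png",np.vstack([np.hstack([f(a,190,250),f(b,150,200)]),np.hstack([f(a,200,120),f(b,230,110)])])[:,:,::-1])
```

```text
[511.28536529 376.56170609 230.16870623]
```

View pics/c7.png

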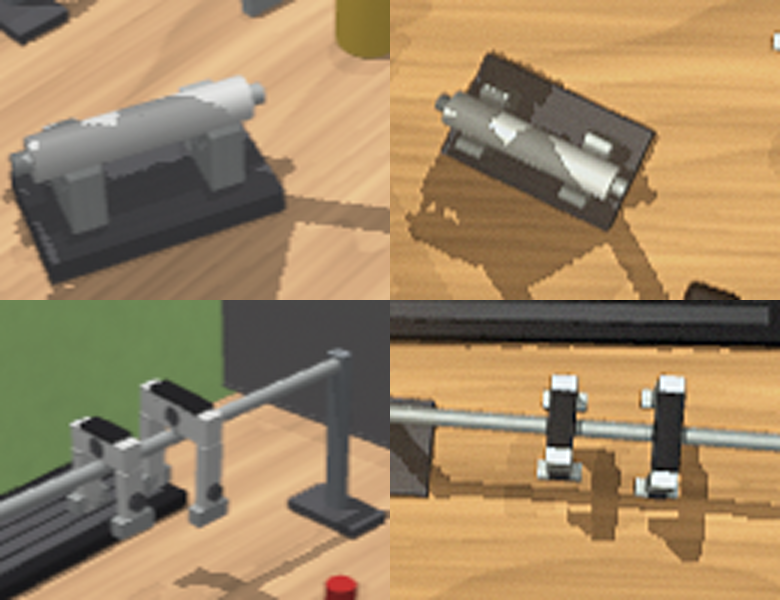

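The roller lies in both V-blocks, with its ends at about (167,234) and (228,263) in the top view, which puts it centred. Both gauges hang side by side on the bar.

```bash
python3 -c "
from h import *
print(sign_off())"
```

```text
the job is handed in; nothing more can be done
None
```

The job is handed in: the bridge gauge hangs astride the bar beside the smaller gauge, and the roller lies centred in both V-blocks; contact forces read at each set-down stayed under about 12 N, and the last reading before hand-in was 20.5 s.

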